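Restock the sloped tape-roll tray

ROBOT

A 6-joint arm with a two-finger parallel gripper is mounted at the origin on the work surface. World frame = base frame: x ahead of the robot, y to its left, z up, the work surface at z = 0. Lengths are in m, angles in rad, forces in N, time in s.
With the tool pointing down it reaches from about 0.375 to 0.975 m from the base axis. Payload 3.8 kg.
Tool frame: the origin (TCP) lies midway between the tips of the shut fingers; the grasp point (between the pads) lies 19 mm behind it; x points along the fingers, y is the direction in which the jaws open and shut, and the axes are right-handed (so a half turn about x gives the same grasp; the last joint's range is limited). The gripper opens to 88 mm and grips with 3 to 60 N. Pads are 18 mm wide; open, the fingers measure 123 mm over their backs; the gripper's body (75 mm by 187 mm) begins 45 mm behind the grasp point.
Start: joints at [-1.149, 0.264, 1.604, -0, 1.274, -0.037], TCP at [0.299, -0.605, 0.239] pointing down, gripper open.
Joint ranges: [-2.63, 2.63], [-0.94, 2.18], [0.31, 2.57], [-1.31, 4.45], [0, 2.66], [-2.55, 2.55]. Speed limits (rad/s): [2.57, 2.57, 3.14, 3.14, 3.14, 3.14].

INTERFACE

Orientations are given as a rotation vector (axis times angle).
In Python, from cell import manip, inverse_kinematics, cams, order gives the robot as it stands. Calls block until the motion is done:
- manip.move_pose(position, orientation): joint-space move of the TCP to a pose.
- manip.move_linear(position, rate=0.15, rot=None): straight line of the TCP; rot=None keeps the orientation; rate is the mean speed in m/s.
- manip.set_joints(angles): joint-space move.
- manip.set_gripper(opening, force=None): finger opening in m; force is the grip in N (None keeps the last); returns when the fingers have stopped.
- manip.dwell(seconds).
- inverse_kinematics(position, orientation): joint angles nearest the present ones, or None.
- manip.state(): the state.
- cams.capture(name): name is "scene" or "top"; returns a dict with "image" (384x512x3 uint8, blue, green, red), "z_map" (384x512 float32, m along the optical axis (not along the pixel's ray), 0 where there is no reading), "intrinsics" (3x3 intrinsics, pixels), "position" and "orientation" of the camera in the world. Camera axes: x right, y down, z forward; pixel columns grow to the right and rows downward; lengths in m; the calibration is good to about 2 mm. A picture is of the moment at which its call begins.
A pose or a line that the arm cannot do raises manip.IKError and nothing moves.
- order.close_job(): hands the job in, once; it reports no verdict.
The state is a dict: "clock": time; "joint_pos": joint angles; "joint_velocities": joint speeds; "tau": joint torques, N m; "tool_pos": TCP position; "tcp_rot": TCP orientation; "contact_force": force on the tool from outside, world axes, zero at the start; "moment": the same for the moment, N m; "gripper_width": finger opening in m.
Only numpy, scipy, OpenCV 4.12 (cv2) and the standard library are available. Lean on these libraries where they do the work, as an engineer would, in place of code of your own. Each camera call takes 0.05 s, during which the arm holds its last target.

TASK

Restock the sloped tape tray. First press the middle key of the status box (being filled), then take the empty core out of the tray and put it in the scrap carton and slide the old roll down against the end stop; after that lay every new roll of that size flat in the tray behind it, each slid down until it touches the roll below. Once the tray is loaded, press the right-hand key (full), and leave the big roll, the jar and the parcel where they are.

Things in the scene. Friction and masses are not known exactly. Their poses are not given: they have to be found in the camera images.
- tray_stop (a point): Sloped tray (fixed): grey sheet-steel lane, sloping 16 degrees down to an end stop. Point on the lane floor at the middle of the stop's inner face; y up the lane along the floor, x across, z square to the floor. Lane 365 mm long, 70 mm wide inside; side lips 12 mm high, 3 mm thick; stop 30 mm high. Rolls do not slide by themselves: each needs a light push (under 2 N).
- tray_top (a point): Middle of the lane floor at the tray's open top end, 365 mm up the lane from the stop (axes as at the stop). The lane floor is 28 mm above the bench at the stop and about 129 mm here; two sheet legs carry it.
- old_roll_mid (a point): The old roll: a brown packing-tape roll, 60 mm outside diameter, 48 mm wide, 110 g, its core closed with recessed white paper discs; it lies flat in the lane, stuck part of the way down. Point at its centre; z axis is the roll's axis. Just like the new rolls.
- roll1_mid (a point): New roll 1, if present: like the old roll (60 mm diameter, 48 mm wide, 110 g), at the start lying flat on the bench beyond the tray. Point at its centre (24 mm above the bench when lying flat); z axis is the roll's axis.
- roll2_mid (a point): New roll 2, if present: like the old roll (60 mm diameter, 48 mm wide, 110 g), at the start lying flat on the bench beyond the tray. Point at its centre (24 mm above the bench when lying flat); z axis is the roll's axis.
- roll3_mid (a point): New roll 3, if present: like the old roll (60 mm diameter, 48 mm wide, 110 g), at the start lying flat on the bench beyond the tray. Point at its centre (24 mm above the bench when lying flat); z axis is the roll's axis.
- roll4_mid (a point): New roll 4, if present: like the old roll (60 mm diameter, 48 mm wide, 110 g), at the start lying flat on the bench beyond the tray. Point at its centre (24 mm above the bench when lying flat); z axis is the roll's axis.
- roll5_mid (a point): New roll 5, if present: like the old roll (60 mm diameter, 48 mm wide, 110 g), at the start lying flat on the bench beyond the tray. Point at its centre (24 mm above the bench when lying flat); z axis is the roll's axis.
- core_mid (a point): Empty cardboard core: an open tan tube, 44 mm outside diameter, 3 mm wall, 48 mm long, 18 g, at the start standing in the lane just above the stop. Point at its centre; z axis along the tube.
- scrap_in (a point): Scrap carton (fixed): an open brown cardboard box on the bench to one side of the tray, 150 mm (x) by 140 mm (y), 85 mm high, walls 4 mm. Point at the centre of its inner floor, 4 mm above the bench.
- key_low_top (a point): Centre of the top of the left-hand (+y) key of the status box (marked with one bar: stock low). Box: cream, fixed on the bench to one side of the tray, 92 (x) by 150 (y) by 48 mm high. Three grey caps, 28 (x) by 22 mm (y), 38 mm apart along the box's y axis, tops 18 mm above the box when up. The point moves with the key; y points to the left-hand key, z up.
- key_filling_top (a point): Centre of the top of the middle key of the status box (marked with two bars: being filled). Box: cream, fixed on the bench to one side of the tray, 92 (x) by 150 (y) by 48 mm high. Three grey caps, 28 (x) by 22 mm (y), 38 mm apart along the box's y axis, tops 18 mm above the box when up. The point moves with the key; y points to the left-hand key, z up.
- key_full_top (a point): Centre of the top of the right-hand (-y) key of the status box (marked with three bars: full). Box: cream, fixed on the bench to one side of the tray, 92 (x) by 150 (y) by 48 mm high. Three grey caps, 28 (x) by 22 mm (y), 38 mm apart along the box's y axis, tops 18 mm above the box when up. The point moves with the key; y points to the left-hand key, z up.
- key_low (a joint): Travel of the left-hand key, m: 0 up, about 0.0095 latched down, 0.011 at the bottom of a press. Pressed right to the bottom (1 to 3 N on the way; 6 to 12 N there does no harm) and let go, it latches; the key that was down springs up. Down at the start.
- key_filling (a joint): Travel of the middle key, m: 0 up, about 0.0095 latched down, 0.011 at the bottom of a press. Pressed right to the bottom (1 to 3 N on the way; 6 to 12 N there does no harm) and let go, it latches; the key that was down springs up. Up at the start.
- key_full (a joint): Travel of the right-hand key, m: 0 up, about 0.0095 latched down, 0.011 at the bottom of a press. Pressed right to the bottom (1 to 3 N on the way; 6 to 12 N there does no harm) and let go, it latches; the key that was down springs up. Up at the start.
- big_roll: Bystander: a large brown tape roll, 96 mm diameter, 48 mm high, lying flat; does not fit the tray. Origin at its underside.
- jar: Bystander: a black jar with a white lid, 90 mm diameter, 130 mm high. Origin at its underside.
- parcel: Bystander: a closed brown parcel, 100 by 140 by 70 mm. Origin at its underside.
Things that resemble listed ones, but are neither listed nor needed, are in the scene too. Leave any orange look-alike of the part that bears roll2_mid alone.

How it is judged:
By the outcome, as a careful person would: the job done as asked, in the order asked, and still so for the second after the job is handed in, with the robot touching nothing.
Of roll1, roll2, roll3, roll4, roll5 only 3 to 5 are there at a start; the rules pass over those that are not, and their reading is None.
At some moment in a run one of roll1, roll2, roll3, roll4, roll5 may be knocked a few centimetres aside while the robot is not near it.
Once in a run the grip may slacken for a moment while it holds something.
It also fails if it takes over 210 s, if anything falls off the work surface, if the arm or the gripper's body presses on something with over 40 N, if the wrist force passes 120 N, or if a joint passes its speed limit or range.

## Working session

There is one attempt and no reset: what is moved stays moved. The work goes in short steps, each a Python script; the robot and the scene stay as the last script left them, time stands still between calls to the robot, and variables do not carry over. Pictures are saved under pics/ and viewed, and the job is handed in when it is done.

```bash
ls; mkdir -p pics; cat > h.py <<'E'
import numpy as np, cv2
from scipy.spatial.transform import Rotation as R
from cell import manip, inverse_kinematics, cams, order
def cam(n):
    c=cams.capture(n)
    o=np.array(c["orientation"]);
    c["R"]=o if o.shape==(3,3) else (R.from_rotvec(o).as_matrix() if o.shape==(3,) else R.from_quat(o).as_matrix())
    c["p"]=np.array(c["position"]); c["K"]=np.array(c["intrinsics"]); return c
def cloud(c):
    z=c["z_map"]; h,w=z.shape; u,v=np.meshgrid(np.arange(w),np.arange(h))
    K=c["K"]; P=np.stack([(u-K[0,2])/K[0,0]*z,(v-K[1,2])/K[1,1]*z,z],-1)
    W=P@c["R"].T+c["p"]; W[z<=0]=np.nan; return W
def ray(c,u,v,h):
    K=c["K"]; d=c["R"]@np.array([(u-K[0,2])/K[0,0],(v-K[1,2])/K[1,1],1]); return c["p"]+d*(h-c["p"][2])/d[2]
E
python3 - <<'E'
from h import *
for n in("scene","top"):
    c=cam(n); cv2.imwrite(f"pics/{n}0.png",c["image"]); print(n,c["p"],c["orientation"],c["K"].tolist())
    print(c["R"].round(3).tolist(), (c["z_map"]>0).mean())
s=manip.state(); print(s)
E
```

```text
pics
scene [1.20563577 0.57932391 0.82616426] [-1.05315383 -2.31250403  1.11056055] [[400.8424199863741, 0.0, 259.3479481088022], [0.0, 400.8424199863741, 190.2499291857768], [0.0, 0.0, 1.0]]
[[-0.654, 0.468, -0.594], [0.756, 0.411, -0.509], [0.006, -0.782, -0.623]] 0.99578857421875
top [ 0.37420802 -0.02121903  1.48310828] [-2.1806271   2.13585165 -0.11365663] [[430.31027081845843, 0.0, 251.15660895765413], [0.0, 430.31027081845843, 187.45784961351305], [0.0, 0.0, 1.0]]
[[0.021, -0.993, 0.114], [-1.0, -0.02, 0.01], [-0.008, -0.114, -0.993]] 0.9961649576822916
{'clock': 0.1, 'joint_pos': array([-1.14888513e+00,  2.64691487e-01,  1.60524783e+00,  6.15202519e-06,
        1.27371726e+00, -3.69028180e-02]), 'joint_velocities': array([-0.00137613, -0.0004873 , -0.00349924,  0.00086372,  0.00082981,
       -0.00041484]), 'tau': array([ 3.03891820e-04, -5.03616321e+01, -3.58071041e+01,  7.31099839e-02,
        2.32574204e-02, -6.99982843e-05]), 'tool_pos': array([ 0.29867741, -0.6045931 ,  0.2374977 ]), 'tcp_rot': array([ 1.96681058,  0.46142279, -1.9675966 ]), 'contact_force': array([-0.23079428, -0.50356608, -0.02391236]), 'moment': array([ 0.01229812, -0.02677484, -0.06410204]), 'gripper_width': 0.08817957634083887}
```

View pics/top0.png

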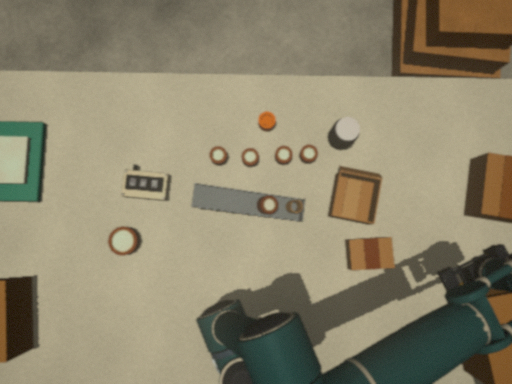

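View pics/scene0.png

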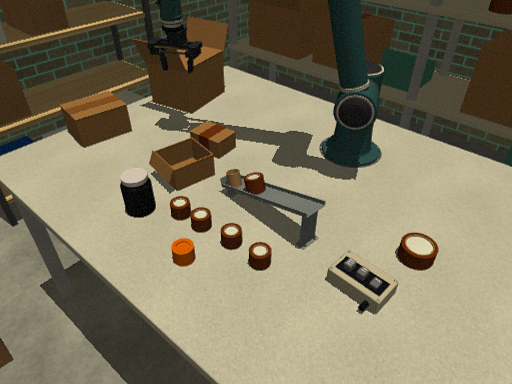

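The top view shows the tray from (193,195) to (303,210), with the core at (293,206) and the old roll at (268,204). There are four new rolls at (219,156), (250,157), (284,155) and (309,154), an orange look-alike at (267,121), the big roll at (124,240), the status box at (147,185) and the carton at (356,195). Next I'll measure these and enlarge the crops.

```bash
python3 - <<'E'
from h import *
T=cam("top"); S=cam("scene"); W=cloud(T); WS=cloud(S)
for n,(u,v) in dict(r1=(219,156),r2=(250,157),r3=(284,155),r4=(309,154),orange=(267,121),old=(268,204),core=(293,206),coreS=(297,206),big=(124,240),jar=(347,128),parcel=(370,253),bench=(250,100),lane=(220,197),lane2=(245,201),scrap=(356,195),box=(128,190)).items(): print(n,W[v,u].round(4))
# new rolls: component of points 0.03..0.06 high
m=((W[...,2]>.03)&(W[...,2]<.065)).astype(np.uint8)
n,l,s,ce=cv2.connectedComponentsWithStats(m)
for i in range(1,n):
    if s[i,4]>60: 
        p=W[l==i]; print(s[i],ce[i].round(1),p.mean(0).round(4),np.median(p[:,2]).round(4))
a=cv2.resize(T["image"][160:210,115:180],None,fx=6,fy=6,interpolation=cv2.INTER_CUBIC)
b=cv2.resize(S["image"][245:315,320:405],None,fx=5,fy=5,interpolation=cv2.INTER_CUBIC)
h=max(a.shape[0],b.shape[0]); o=np.zeros((h,a.shape[1]+b.shape[1],3),np.uint8); o[:a.shape[0],:a.shape[1]]=a;o[:b.shape[0],a.shape[1]:]=b
cv2.imwrite("pics/box.png",o[:600,:800]); print(o.shape)
a=cv2.resize(T["image"][140:230,185:330],None,fx=5,fy=5,interpolation=cv2.INTER_CUBIC)
cv2.imwrite("pics/tray.png",a)
b=cv2.resize(S["image"][150:280,160:340],None,fx=4,fy=4,interpolation=cv2.INTER_CUBIC)
cv2.imwrite("pics/trayS.png",b)
E
```

```text
r1 [0.6433 0.1044 0.0504]
r2 [ 6.427e-01 -4.000e-04  4.590e-02]
r3 [ 0.6522 -0.1156  0.0445]
r4 [ 0.6578 -0.2006  0.042 ]
orange [ 0.7669 -0.0557  0.0531]
old [ 0.4796 -0.0622  0.1077]
core [ 0.4805 -0.149   0.031 ]
coreS [ 0.4805 -0.1622  0.0342]
big [nan nan nan]
jar [ 0.727  -0.3104  0.1325]
parcel [ 0.3302 -0.396   0.072 ]
bench [0.8554 0.0046 0.004 ]
lane [0.4993 0.0925 0.104 ]
lane2 [0.49   0.0123 0.0803]
scrap [ 0.5248 -0.3676  0.0054]
box [0.5217 0.4073 0.0481]
[259 111  17  18 249] [266.9 119.9] [ 0.7726 -0.0554  0.0459] 0.0462
[   0  121   44   80 2331] [ 18.2 159.3] [0.6204 0.7898 0.0424] 0.046
[329 130  22  19  73] [335.9 142.3] [ 0.6989 -0.2908  0.0469] 0.0486
[300 144  18  19 251] [308.8 153.2] [ 0.6599 -0.1995  0.0457] 0.0457
[210 146  18  18 250] [218.1 154.8] [0.6482 0.1079 0.046 ] 0.0461
[275 146  18  18 252] [283.6 154.2] [ 0.6545 -0.1142  0.046 ] 0.0469
[242 148  17  18 251] [250.1 156.4] [ 6.448e-01 -5.000e-04  4.600e-02] 0.0464
[468 156  44  67 364] [476.3 190.6] [ 0.5438 -0.7586  0.0481] 0.0481
[ 122  164   47   37 1173] [144.7 184.5] [0.5414 0.3516 0.0488] 0.0485
[339 166  42   9  73] [359.4 170.1] [ 0.6039 -0.368   0.0543] 0.0549
[329 172  10  45  81] [333.8 194.4] [ 0.5212 -0.2836  0.0472] 0.047
[360 177  19  45 147] [372.7 195.7] [ 0.5195 -0.4134  0.0473] 0.0481
[263 195  43  27 487] [286.5 209. ] [ 0.4688 -0.1262  0.0461] 0.0455
[292 201   9  11  75] [295.9 205.9] [ 0.4801 -0.1578  0.0421] 0.038
[109 227  30  29 682] [123.1 240.6] [0.3527 0.4152 0.046 ] 0.0463
[347 239   6  31  74] [349.1 254.5] [ 0.3232 -0.3335  0.0481] 0.0484
[ 17 277  13  76 424] [ 25.5 314. ] [0.1088 0.7207 0.0475] 0.0474
[466 359   7  17  69] [468.9 366.9] [-0.0235 -0.7136  0.0482] 0.0499
(350, 815, 3)
```

```bash
sleep 0
```

```text
(no output)
```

View pics/box.png

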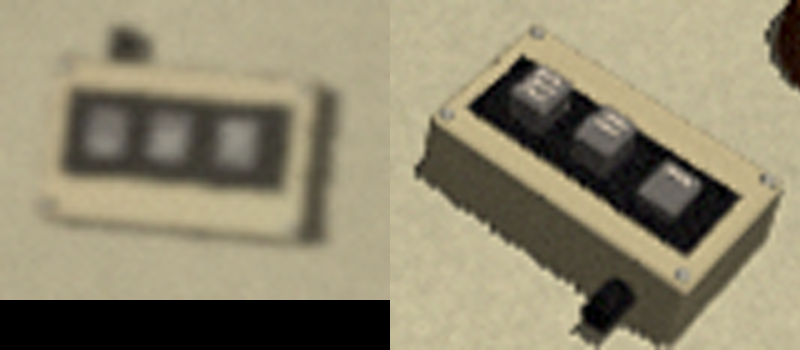

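View pics/tray.png

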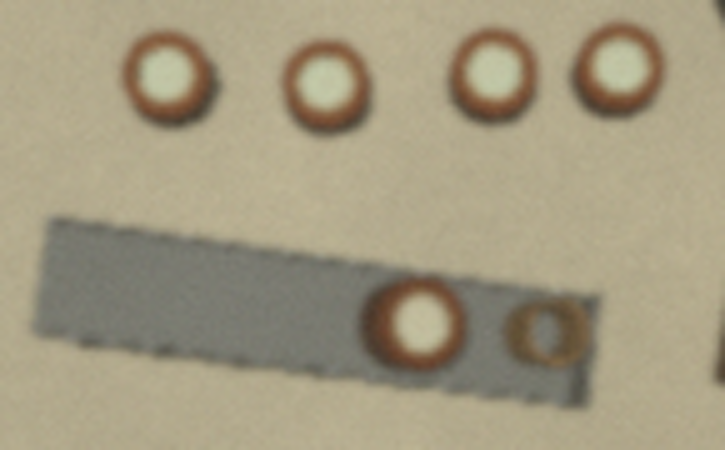

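View pics/trayS.png

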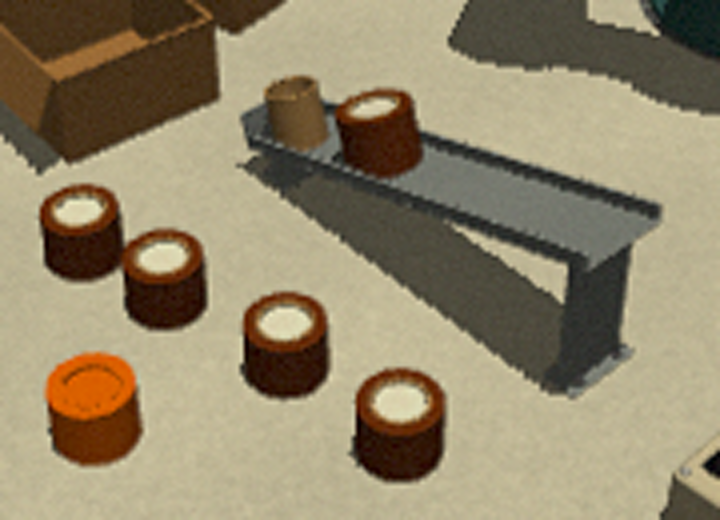

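The enlarged views settle two points. One bar (pressed) is at the +y end, the two-bar key is in the middle and the three-bar key is at the -y end. The four brown rolls with white discs are the new ones; the orange one at top (267,121) is the decoy. Next come the tray frame, keys, core and carton.

```bash
cat > tray.py <<'E'
from h import *
def measure(T,S,verbose=True):
    out={}
    for nm,c,(r0,r1,c0,c1) in (("T",T,(175,230,185,315)),("S",S,(170,250,215,335))):
        W=cloud(c); hsv=cv2.cvtColor(c["image"],cv2.COLOR_BGR2HSV).astype(int); 
        m=np.zeros(W.shape[:2],bool); m[r0:r1,c0:c1]=True
        m&=(hsv[...,1]<45)&(W[...,2]>.02)&(W[...,2]<.15)
        p=W[m]; 
        # robust plane
        for k in range(6):
            A=np.c_[p[:,:2],np.ones(len(p))]; co,*_=np.linalg.lstsq(A,p[:,2],rcond=None)
            r=p[:,2]-A@co; p2=p[abs(r)<max(.003,1.5*r.std())]; 
            p=p2
        g=co[:2]; sl=np.degrees(np.arctan(np.hypot(*g))); 
        rect=cv2.minAreaRect((p[:,:2]*1000).astype(np.float32)); 
        out[nm]=(co,sl,np.degrees(np.arctan2(g[1],g[0])),rect,len(p),r.std(),p)
        if verbose: print(nm,co.round(4),"slope",sl.round(2),"az",out[nm][2].round(2),rect,len(p),r.std().round(4))
    return out
E
python3 - <<'E'
from tray import *
T=cam("top"); S=cam("scene"); np.savez("cap0.npz",Ti=T["image"],Si=S["image"])
o=measure(T,S)
for k in "TS":
    print(cv2.boxPoints(o[k][3]).round(1).tolist())
# box + keys
for nm,c in (("T",T),("S",S)):
    W=cloud(c)
    m=(W[...,0]>.45)&(W[...,0]<.62)&(W[...,1]>.24)&(W[...,1]<.45)&(W[...,2]>.03)
    mt=m&(abs(W[...,2]-.0485)<.006)
    rect=cv2.minAreaRect((W[mt][:,:2]*1000).astype(np.float32)); print(nm,"boxtop",rect,np.median(W[mt][:,2]))
    mk=(m&(W[...,2]>.054)).astype(np.uint8); n,l,s,ce=cv2.connectedComponentsWithStats(mk)
    for i in range(1,n):
        if s[i,4]>5: print("  key",ce[i].round(1),W[l==i].mean(0).round(4),s[i,4])
    m=(W[...,0]>.42)&(W[...,0]<.64)&(W[...,1]>-.47)&(W[...,1]<-.26)&(W[...,2]>.075)&(W[...,2]<.1)
    print(nm,"carton",cv2.minAreaRect((W[m][:,:2]*1000).astype(np.float32)))
    # old roll & core
    co=o[nm][0]
    m=(W[...,0]>.42)&(W[...,0]<.54)&(W[...,1]>-.2)&(W[...,1]<.16)
    nrm=np.r_[-co[:2],1]; nrm/=np.linalg.norm(nrm)
    d=(W[...,2]-(W[...,:2]@co[:2]+co[2]))*nrm[2]
    mm=(m&(d>.038)&(d<.056)).astype(np.uint8); n,l,s,ce=cv2.connectedComponentsWithStats(mm,connectivity=4)
    for i in range(1,n):
        if s[i,4]>15: print("  roll/core",s[i],W[l==i].mean(0).round(4),np.median(d[l==i]).round(4))
E
```

```text
T [0.018  0.288  0.0682] slope 16.1 az 86.42 ((484.3248291015625, 1.4324951171875), (353.6871337890625, 73.5361557006836), 84.3973388671875) 1238 0.0016
S [0.0508 0.2772 0.0525] slope 15.74 az 79.61 ((488.5958251953125, 2.2272186279296875), (353.55950927734375, 78.55484008789062), 84.4510269165039) 923 0.0013
[[430.5, -171.0], [503.70001220703125, -178.1999969482422], [538.2000122070312, 173.8000030517578], [465.0, 181.0]]
[[432.3999938964844, -169.89999389648438], [510.6000061035156, -177.5], [544.7999877929688, 174.39999389648438], [466.6000061035156, 182.0]]
T boxtop ((542.3424682617188, 353.191650390625), (150.9353485107422, 92.03221893310547), 85.65625) 0.04822659555142428
  key [132.3 182. ] [0.548  0.3914 0.0577] 41
  key [143.5 182.6] [0.5458 0.352  0.0647] 59
  key [154.8 183.5] [0.5437 0.3144 0.064 ] 59
T carton ((515.5324096679688, -353.5919189453125), (142.2071075439453, 158.58709716796875), 79.77014923095703)
  roll/core [260 195  19  19 272] [ 0.479  -0.0652  0.1066] 0.0465
  roll/core [289 200  14  13  57] [ 0.4784 -0.1535  0.08  ] 0.0456
S boxtop ((546.3579711914062, 354.1093444824219), (149.8580322265625, 93.82755279541016), 85.85372924804688) 0.04684358287362855
  key [350.  263.6] [0.55   0.3172 0.0627] 102
  key [362.7 272. ] [0.5529 0.3547 0.0628] 107
  key [375.5 282. ] [0.5535 0.3911 0.0554] 56
S carton ((518.1373291015625, -352.52655029296875), (149.43878173828125, 161.61781311035156), 78.76769256591797)
  roll/core [226 169  14   8  72] [ 0.4805 -0.1545  0.0787] 0.0435
  roll/core [244 172  20  12 174] [ 0.4855 -0.062   0.1066] 0.0452
```

```bash
cat >> h.py <<'E'
AZ=np.radians(84.42); SL=np.radians(16)
u3=np.array([np.cos(AZ),np.sin(AZ),0]); EX=np.array([u3[1],-u3[0],0])
EU=np.cos(SL)*u3+np.array([0,0,np.sin(SL)]); EN=np.cross(EX,EU)
STOP=np.array([.469,-.173,.028])
def lane(s,t,n): return STOP+s*EU+t*EX+n*EN
def to_lane(p): d=np.asarray(p)-STOP; return np.array([d@EU,d@EX,d@EN])
def rv(x,y): return R.from_matrix(np.c_[x,y,np.cross(x,y)]).as_rotvec()
SG=1
DN=rv(np.array([0,0,-1.]),SG*EX); TI=rv(-EN,SG*EX)
def tp(): return manip.state()["tool_pos"]
def F(): return manip.state()["contact_force"]
E
python3 - <<'E'
from h import *
print(EN,R.from_rotvec(manip.state()["tcp_rot"]).as_matrix().round(2).tolist())
for sg in(1,-1):
    DN=rv(np.array([0,0,-1.]),sg*EX); TI=rv(-EN,sg*EX)
    for n,p,o in [("key",(.549,.353,.066),DN),("keyhi",(.549,.353,.2),DN),("core",lane(.035,.008,.016),TI),("corehi",lane(.035,.008,.15),TI),("stop push",lane(.05,0,.016),TI),("tophi",lane(.31,0,.2),TI),("scrap",(.517,-.353,.06),DN),("r4",(.66,-.2,.012),DN),("r1",(.65,.11,.25),DN)]:
        q=inverse_kinematics(p,o); print(sg,n,None if q is None else np.round(q,2))
E
```

```text
[-0.02680173 -0.27433122  0.9612617 ] [[-0.0, 0.44, -0.9], [0.0, -0.9, -0.44], [-1.0, -0.0, -0.0]]
1 key [ 0.53  0.37  1.8  -0.    0.97  0.63]
1 keyhi [ 0.53  0.25  1.7  -0.    1.2   0.63]
1 core [-0.52  0.2   2.09  0.31  0.99 -0.6 ]
1 corehi [-0.58  0.07  1.96  0.26  1.25 -0.58]
1 stop push [-0.5   0.17  2.11  0.31  0.99 -0.59]
1 tophi [-0.1  -0.13  1.93  0.29  1.36 -0.07]
1 scrap [-0.64  0.34  1.86 -0.    0.94 -0.54]
1 r4 [-0.33  0.5   1.74 -0.    0.91 -0.23]
1 r1 [ 0.13  0.23  1.63 -0.    1.29  0.23]
-1 key [ 0.53  0.37  1.8   0.    0.97 -2.51]
-1 keyhi [ 0.53  0.25  1.7   0.    1.2  -2.51]
-1 core [-0.52  0.2   2.09  0.31  0.99  2.54]
-1 corehi None
-1 stop push None
-1 tophi None
-1 scrap None
-1 r4 None
-1 r1 None
```

```bash
cat >> h.py <<'E'
def press(x,y,ztop=.066):
    manip.set_gripper(0)
    manip.move_pose([x,y,.16],DN); manip.move_linear([x,y,ztop+.006],.12)
    manip.dwell(.2); f0=F()[2]; z=ztop+.006
    log=[]
    while z>ztop-.022:
        z-=.002; manip.move_linear([x,y,z],.02); f=F()[2]-f0; log.append((round(tp()[2],4),round(f,1)))
        if f>6: break
    manip.dwell(.2); log.append(round(F()[2]-f0,1))
    manip.move_linear([x,y,.16],.12); print(log)
E
python3 - <<'E'
from h import *
manip.move_pose([.299,-.6,.26],DN)
press(.549,.353)
print(manip.state()["clock"])
c=cam("scene"); W=cloud(c)
b=cv2.resize(c["image"][240:315,320:405],None,fx=6,fy=6,interpolation=cv2.INTER_CUBIC); cv2.imwrite("pics/box1.png",b)
E
```

```text
[(np.float64(0.0701), np.float64(0.0)), (np.float64(0.0677), np.float64(0.7)), (np.float64(0.0658), np.float64(-0.2)), (np.float64(0.0639), np.float64(1.4)), (np.float64(0.0618), np.float64(0.1)), (np.float64(0.0598), np.float64(0.8)), (np.float64(0.0577), np.float64(0.2)), (np.float64(0.0559), np.float64(-0.5)), (np.float64(0.0553), np.float64(6.5)), np.float64(7.0)]
10.575
```

View pics/box1.png

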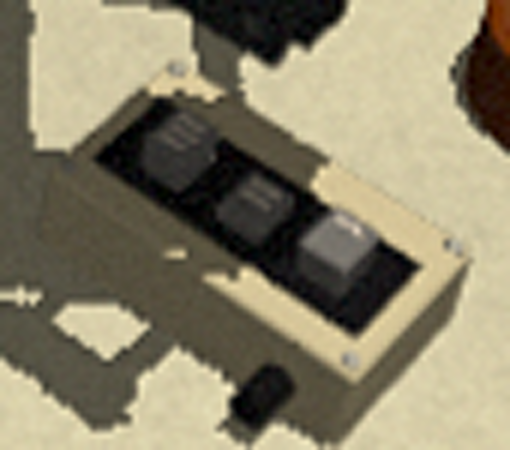

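The middle key is latched at crop (255,205) and the low key has sprung up at (335,245). Next is the core.

```bash
python3 - <<'E'
from h import *
manip.set_gripper(.088)
p=lane(.034,.005,.16); manip.move_pose(p+[0,0,.05],TI); manip.move_linear(p,.2)
manip.move_linear(lane(.034,.005,.02),.12); print(to_lane(tp()),F())
manip.set_gripper(0,12); print(manip.state()["gripper_width"],F())
manip.move_linear(lane(.034,.005,.16),.15)
print(manip.state()["gripper_width"])
c=cam("scene"); cv2.imwrite("pics/core.png",cv2.resize(c["image"][80:260,140:340],None,fx=3,fy=3)); print(manip.state()["clock"])
E
```

```text
[0.03379043 0.00574252 0.02085598] [ 0.72544309  0.59531073 -0.23852869]
0.042777742034370354 [-0.32883795  0.41159114 -1.18845584]
0.04272780728516123
17.55
```

View pics/core.png

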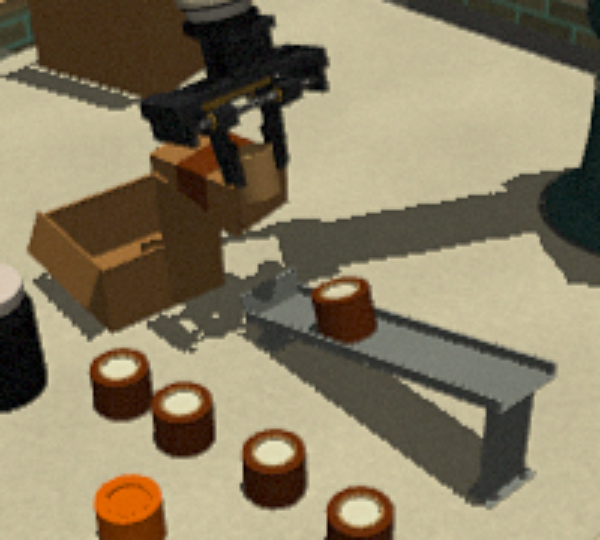

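The core is held between the fingers at crop (262,175). Into the carton with it, then push the old roll down.

```bash
cat >> h.py <<'E'
def push(s_from,s_min,t=0.,n=.022,thr=2.5):
    """closed fingers at s_from (in lane, behind roll), push downhill to contact"""
    manip.dwell(.15); f0=F(); s=s_from; log=[]; hit=False
    while s>s_min:
        s-=.003; manip.move_linear(lane(s,t,n),.04)
        f=(F()-f0)@EU; log.append((round(s,3),round(float(f),1)))
        if f>thr:
            manip.dwell(.1); f=(F()-f0)@EU
            if f>thr: hit=True; break
    print("push",log[-10:],"hit",hit,"tcp s",to_lane(tp())[0].round(4)); return s
E
python3 - <<'E'
from h import *
p=tp(); manip.move_linear(p+[0,0,.03],.2)
manip.move_pose([.517,-.353,.16],DN); print(manip.state()["gripper_width"])
manip.move_linear([.517,-.353,.075],.15); manip.set_gripper(.065); manip.dwell(.2)
manip.move_linear([.517,-.353,.2],.2)
manip.set_gripper(0)
p=lane(.195,0,.15); manip.move_pose(p+[0,0,.05],TI); 
T=cam("top"); cv2.imwrite("pics/t2.png",cv2.resize(T["image"][140:230,185:395],None,fx=3.5,fy=3.5))
manip.move_linear(p,.2); manip.move_linear(lane(.195,0,.022),.12)
s=push(.195,.066); 
manip.move_linear(lane(s+.02,0,.022),.1); manip.move_linear(lane(s+.02,0,.16),.2)
manip.move_pose([.45,.25,.3],DN)
for n in("top","scene"):
    c=cam(n); cv2.imwrite(f"pics/{n}3.png",c["image"])
print(manip.state()["clock"])
E
```

```text
0.04251214422703199
push [(0.096, -0.0), (0.093, 1.2), (0.09, 1.3), (0.087, -0.1), (0.084, 0.6), (0.081, -0.2), (0.078, 1.6), (0.075, 1.5), (0.072, 0.8), (0.069, 6.3)] hit True tcp s 0.0697
38.2417
```

View pics/top3.png

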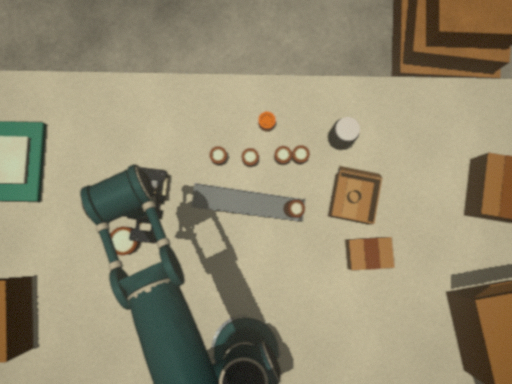

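View pics/scene3.png

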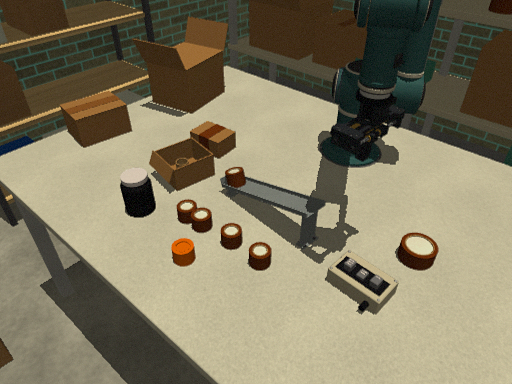

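The core is in the carton (top 354,197) and the old roll is against the stop: contact came at s≈69 mm, as 30+30+9 predicts. One roll was knocked next to its neighbour and is now at (301,154). I'll re-locate the rolls from their white discs in both views and pick that one first.

```bash
cat >> h.py <<'E'
def locate(verbose=True,cams_=("top","scene")):
    res={}
    for n in cams_:
        c=cam(n); W=cloud(c); hsv=cv2.cvtColor(c["image"],cv2.COLOR_BGR2HSV)
        reg=(W[...,0]>.57)&(W[...,0]<.85)&(W[...,1]>-.28)&(W[...,1]<.24)&(W[...,2]>.03)&(W[...,2]<.06)
        m=(reg&(hsv[...,1]<90)&(hsv[...,2]>(150))).astype(np.uint8)
        k,l,s,ce=cv2.connectedComponentsWithStats(m)
        res[n]=[ray(c,*ce[i],.045)[:2] for i in range(1,k) if s[i,4]>=25]
        if verbose: print(n,[(s[i,4],ce[i].round(0).tolist()) for i in range(1,k) if s[i,4]>=10])
    out=[]
    for p in res["top"]:
        q=[x for x in res["scene"] if np.linalg.norm(x-p)<.02]
        out.append((p+q[0])/2 if q else p+[.002,.0015])
        if verbose: print(np.round(p,4),np.round(q,4).tolist())
    return sorted(out,key=lambda a:a[1])
E
python3 - <<'E'
from h import *
print(locate())
E
```

```text
top [(np.int32(101), [218.0, 154.0]), (np.int32(100), [283.0, 154.0]), (np.int32(104), [301.0, 153.0]), (np.int32(101), [250.0, 156.0])]
scene [(np.int32(65), [186.0, 206.0]), (np.int32(69), [201.0, 214.0]), (np.int32(79), [231.0, 230.0]), (np.int32(94), [260.0, 250.0])]
[0.6498 0.1091] [[0.6509, 0.107]]
[ 0.6553 -0.1117] [[0.6572, -0.114]]
[ 0.6592 -0.1715] [[0.6605, -0.1738]]
[0.6459 0.0012] [[0.6477, -0.0011]]
[array([ 0.65984739, -0.17265954]), array([ 0.65627264, -0.11283577]), array([6.46778977e-01, 7.97925621e-06]), array([0.65037621, 0.10805103])]
```

```bash
cat >> h.py <<'E'
def pick(xy):
    x,y=xy; manip.set_gripper(.088)
    manip.move_pose([x,y,.15],DN); manip.move_linear([x,y,.018],.15)
    manip.set_gripper(0,20); 
    manip.move_linear([x,y,.1],.15); w=manip.state()["gripper_width"]; print("pick",w)
    return .052<w<.068
def place(s):
    """returns False if roll no longer held above the lane"""
    p=lane(s+.01,0,.12); manip.move_linear([tp()[0],tp()[1],.22],.25); manip.move_pose(p+[0,0,.06],TI); manip.move_linear(p,.2)
    w=manip.state()["gripper_width"]; print("over lane",w)
    return .052<w<.068
def lower(s):
    manip.move_linear(lane(s+.01,0,.026),.15); manip.dwell(.15); f0=F(); n=.026; log=[]
    while n>.0165:
        n-=.0015; manip.move_linear(lane(s+.01,0,n),.03); f=(F()-f0)@EN; log.append((round(n,4),round(float(f),1)))
        if f>2.5: break
    print("lower",log)
    manip.set_gripper(.086); manip.dwell(.1)
    n=max(n,.018)
    manip.move_linear(lane(s+.066,0,n+.004),.12); manip.set_gripper(0)
    q=push(s+.064,s+.030,n=.022)
    manip.move_linear(lane(q+.015,0,.022),.1); manip.move_linear(lane(q+.015,0,.13),.25)
E
python3 - <<'E'
from h import *
r=locate(False); print(r[0],pick(r[0])); ok=place(.09)
c=cam("scene"); cv2.imwrite("pics/h1.png",cv2.resize(c["image"][80:260,140:340],None,fx=3,fy=3)); print(manip.state()["clock"],ok)
E
```

```text
pick 0.059746400107346206
[ 0.65988085 -0.17267556] True
over lane 0.059459950234658526
45.7667 True
```

View pics/h1.png

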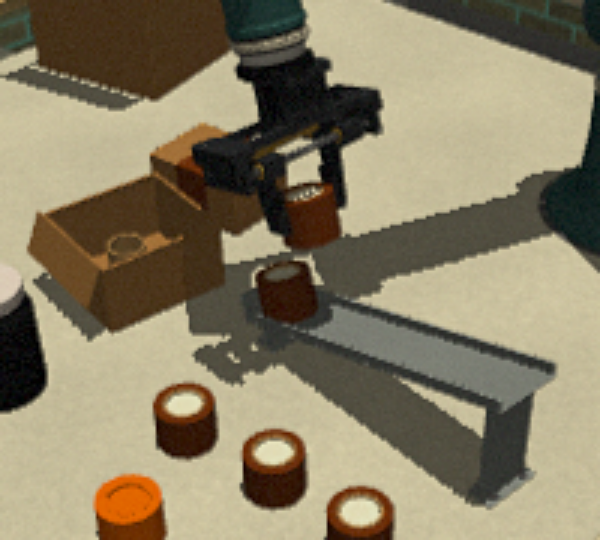

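The roll is held upright at crop (310,215), square to the lane. Lowering it now.

```bash
python3 - <<'E'
from h import *
lower(.09)
manip.move_pose([.45,.25,.3],DN)
c=cam("scene"); a=c["image"][140:250,170:340]; t=cam("top"); b=t["image"][170:230,185:315]
cv2.imwrite("pics/p1.png",np.hstack([cv2.resize(a,(400,259)),cv2.resize(b,(400,259))])); print(manip.state()["clock"]); print(locate(False))
E
```

```text
lower [(0.0245, 0.8), (0.023, 0.4), (0.0215, 0.5), (0.02, 0.8), (0.0185, -0.1), (0.017, 11.0)]
push [(0.151, 0.2), (0.148, -0.2), (0.145, -0.9), (0.142, 0.1), (0.139, -0.2), (0.136, -0.7), (0.133, 0.2), (0.13, 0.1), (0.127, 10.7)] hit True tcp s 0.1295
55.5667
[array([ 0.65598245, -0.11213329]), array([ 6.46919213e-01, -1.02185061e-04]), array([0.650392 , 0.1079732])]
```

View pics/p1.png

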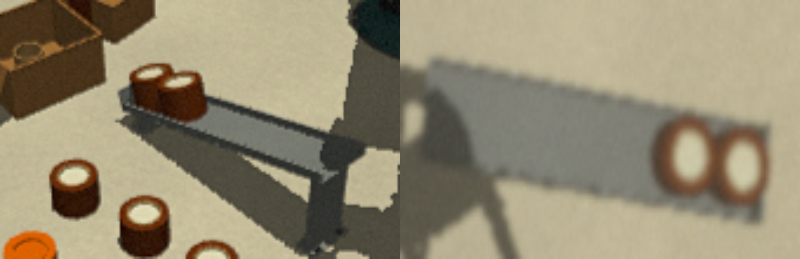

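Two rolls are seated and touching (contact at s=129.5 mm against 129 expected). Next roll.

```bash
cat > one.py <<'E'
import sys
from h import *
s=float(sys.argv[1]); k=sys.argv[2]
r=locate(False); print(r); ok=pick(r[0]) and place(s)
if not ok: print("GRASP LOST"); sys.exit()
c=cam("scene"); a=c["image"][60:260,150:350]
lower(s)
manip.move_pose([.45,.25,.3],DN)
b=cam("scene")["image"][140:310,130:340]
cv2.imwrite(f"pics/{k}.png",np.hstack([cv2.resize(a,(400,400)),cv2.resize(b,(400,400))])); print(manip.state()["clock"])
E
python3 one.py .15 p2
```

```text
[array([ 0.65617938, -0.11179492]), array([ 6.47009533e-01, -2.03282964e-04]), array([0.65050692, 0.10811025])]
pick 0.05926853296048118
over lane 0.05945904312518629
lower [(0.0245, -0.2), (0.023, -0.3), (0.0215, -0.8), (0.02, -0.9), (0.0185, -1.5), (0.017, 10.2)]
push [(0.211, -1.4), (0.208, -1.2), (0.205, -1.0), (0.202, -0.8), (0.199, -0.3), (0.196, -0.7), (0.193, -1.1), (0.19, -1.2), (0.187, 8.8)] hit True tcp s 0.1894
72.4417
```

View pics/p2.png

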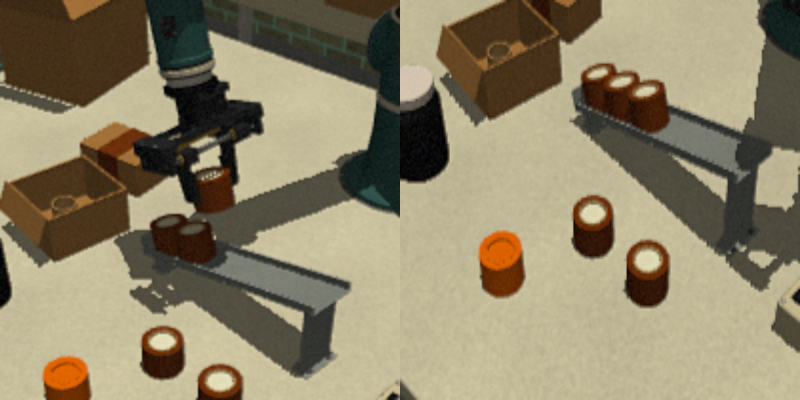

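Three rolls are in line and touching at (600,85), (622,95) and (648,105). Two are left.

```bash
python3 one.py .21 p3
```

```text
[array([ 6.46909985e-01, -3.25398407e-04]), array([0.65058339, 0.10813003])]
pick 0.05936059500319335
over lane 0.05941553422759462
lower [(0.0245, -0.2), (0.023, 1.2), (0.0215, 0.4), (0.02, 1.4), (0.0185, -0.4), (0.017, 10.4)]
push [(0.271, -0.3), (0.268, -0.2), (0.265, -0.8), (0.262, 0.1), (0.259, -0.6), (0.256, -1.3), (0.253, -1.3), (0.25, -0.1), (0.247, 8.5)] hit True tcp s 0.2494
88.6583
```

View pics/p3.png

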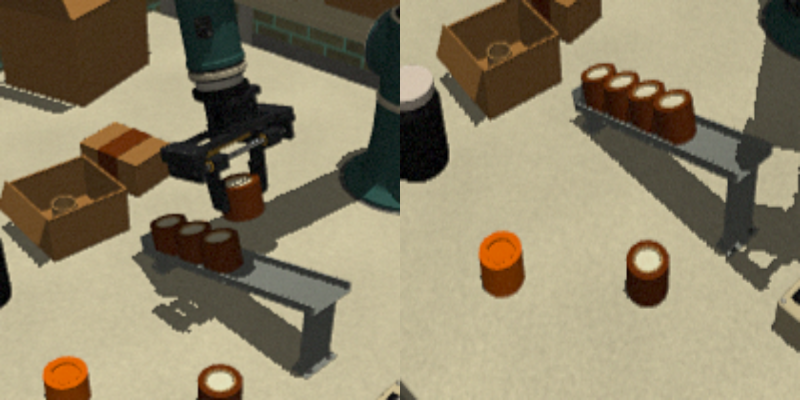

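Four rolls are in; the last one is at crop (648,270).

```bash
python3 one.py .27 p4
```

```text
[array([0.65053593, 0.10816146])]
pick 0.05932871394950221
over lane 0.05988413729627587
lower [(0.0245, 0.2), (0.023, 0.3), (0.0215, -0.2), (0.02, 0.4), (0.0185, 1.4), (0.017, 11.3)]
push [(0.331, 0.3), (0.328, -0.7), (0.325, 0.1), (0.322, -0.4), (0.319, -0.4), (0.316, 0.6), (0.313, -0.5), (0.31, 0.4), (0.307, 8.5)] hit True tcp s 0.3093
104.5083
```

View pics/p4.png

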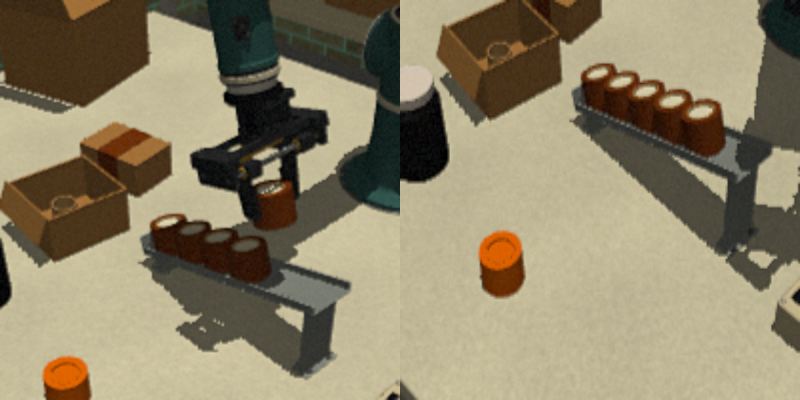

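```bash
python3 - <<'E'
from h import *
manip.move_pose([.547,.316,.2],DN)
T=cam("top"); cv2.imwrite("pics/f1.png",cv2.resize(T["image"][100:270,90:400],None,fx=2.5,fy=2.5))
c=T; W=cloud(c); hsv=cv2.cvtColor(c["image"],cv2.COLOR_BGR2HSV)
L=(W-STOP)@np.c_[EU,EX,EN]
m=((L[...,0]>0)&(L[...,0]<.36)&(abs(L[...,1])<.035)&(L[...,2]>.03)&(hsv[...,1]<90)&(hsv[...,2]>130)).astype(np.uint8)
k,l,s,ce=cv2.connectedComponentsWithStats(m)
for i in range(1,k):
    if s[i,4]>20: print(ce[i].round(1),s[i,4],L[l==i].mean(0).round(4))
E
```

```text
[224.5 197.9] 115 [ 2.718e-01 -2.000e-04  4.470e-02]
[243.  200.5] 109 [ 0.2118 -0.0003  0.0449]
[261.2 203.1] 109 [ 0.1514 -0.0004  0.0445]
[278.9 205.5] 105 [ 0.0913 -0.      0.0446]
[296.2 208.1] 101 [ 0.0314 -0.0004  0.0444]
```

View pics/f1.png

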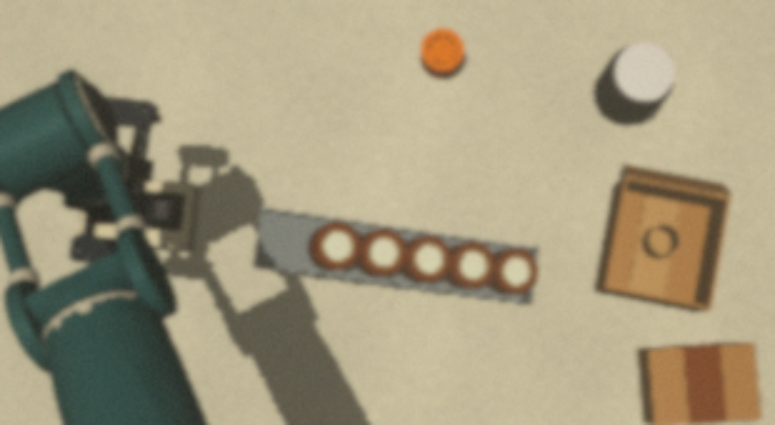

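Five rolls sit in the lane at 60 mm pitch (s = 31, 91, 151, 212 and 272 mm) and the core is in the carton. Now the "full" key.

```bash
python3 - <<'E'
from h import *
press(.547,.3155)
manip.move_pose([.45,.1,.4],DN); manip.dwell(.3)
c=cam("scene"); b=cv2.resize(c["image"][240:315,320:405],None,fx=5,fy=5,interpolation=cv2.INTER_CUBIC); a=cv2.resize(c["image"],(500,375))[:,:375]
cv2.imwrite("pics/f2.png",np.hstack([b,a])); print(manip.state()["clock"])
W=cloud(c); m=(W[...,0]>.45)&(W[...,0]<.62)&(W[...,1]>.24)&(W[...,1]<.45)&(W[...,2]>.052); mk=m.astype(np.uint8)
n,l,s,ce=cv2.connectedComponentsWithStats(mk)
for i in range(1,n):
    if s[i,4]>10: print(ce[i].round(1),W[l==i].mean(0).round(4),np.percentile(W[l==i][:,2],90).round(4))
E
```

```text
[(np.float64(0.07), np.float64(0.5)), (np.float64(0.0677), np.float64(-0.9)), (np.float64(0.0659), np.float64(0.2)), (np.float64(0.064), np.float64(1.1)), (np.float64(0.0618), np.float64(1.2)), (np.float64(0.0598), np.float64(-0.3)), (np.float64(0.0577), np.float64(0.6)), (np.float64(0.0559), np.float64(0.9)), (np.float64(0.0553), np.float64(7.2)), np.float64(6.9)]
111.9167
[349.4 265.1] [0.5484 0.3161 0.0547] 0.0564
[362.6 272.3] [0.5533 0.3546 0.0621] 0.0659
[375.9 281.2] [0.5565 0.3923 0.0623] 0.0661
```

View pics/f2.png

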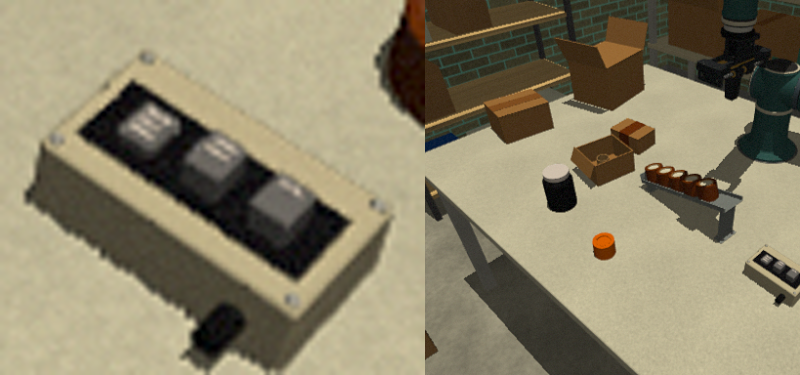

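The three-bar key is latched down (crop 150,130; top at 0.056 m), the other two are up (0.066 m), and the tray is unchanged. I'm handing the job in.

```bash
python3 -c "
from h import *
order.close_job()"
```

```text
the job is handed in; nothing more can be done
```

The tray is restocked and the job was handed in at about 112 s of the 210 s allowed. I pressed the middle key, put the empty core in the carton and slid the old roll to the stop. All four new rolls then went in behind it, each pushed down to contact, and I pressed the right-hand key last. One new roll was knocked aside partway through, so I re-located it before picking it up.

- **Rolls:** all five lie flat at a 60 mm pitch (s = 31, 91, 151, 212 and 272 mm from the stop). The push contacts came at the expected positions to within 1 mm.
- **Core:** it is standing in the scrap carton.
- **Keys:** only the right-hand key is down; the other two are up.
- **Left alone:** I did not touch the big roll, jar, parcel or orange look-alike. The last pictures show the jar, parcel and look-alike in place. The big roll is only partly in the last crop, so I did not re-measure it.
- **Disagreements:** the two cameras differed by 1–5 mm, so I averaged them. No check failed.

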